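# Sort a stack of used electronics into the trays of their kind

## Robot

A 7-joint arm with a two-finger parallel gripper is mounted at the origin on the work surface. World frame = base frame: x ahead of the robot, y to its left, z up, the work surface at z = 0. Lengths are in m, angles in rad, forces in N, time in s.
With the tool pointing down it reaches from about 0.425 to 0.925 m from the base axis. Payload 6.8 kg.
Tool frame: the origin (TCP) lies midway between the tips of the shut fingers; the grasp point (between the pads) lies 19 mm behind it (grip_point_offset is the distance from the TCP to the grasp point, in m); y points along the fingers, x is the direction in which the jaws open and shut, and the axes are right-handed (so a half turn about y gives the same grasp; the last joint's range is limited). The gripper opens to 85 mm and grips with 20 to 120 N. Pads are 22 mm wide; open, the fingers measure 114 mm over their backs; the gripper's body (76 mm by 85 mm) begins 54 mm behind the grasp point. The pads swing forward as they close: fully open they stand 13 mm farther back than shut.
Start: joints at [-0.108, 0.477, 0.022, 1.555, -0.011, 1.109, -0.083], TCP at [0.675, 0, 0.202] pointing down, gripper open.
Joint ranges: [-2.96, 2.96], [-0.34, 2.1], [-1.41, 1.46], [0.24, 2.44], [-1.37, 4.51], [0.17, 1.92], [-2.96, 2.96]. Speed limits (rad/s): [2.39, 2.39, 3.14, 3.14, 3.14, 3.14, 3.14].

## Interface

Orientations are given as a unit quaternion [w, x, y, z].
In Python, from station import get_obs, read_camera, hand_in, grip_point_offset gives the robot as it stands.
- The arm moves only by the tool play_rows, never from a script. Its argument "increments" is a list of rows, each a list of 2 entries, a list of its own where there are three numbers: the shift along the tool's x, y, z in m, then the turn, a rotation vector about the tool's x, y, z in degrees. In form: [[[tx, ty, tz], [ax, ay, az]], ...]. A call has 1 to 20 rows; each row shifts and turns the commanded pose from where the row before left it, along the tool's axes as they then stand; what a row does not reach is not made up. A row lasts 1/12 s, in which the tool goes at most 41.7 mm and 7.16 degrees, less where a joint would pass 70% of its speed; a pose out of reach is approached as far as the arm can. A call with a gripper value outside its range is refused whole. "gripper" is the finger opening in m, from 0 to 0.0854, set as the call begins (left out, the last holds). The fingers move at their own pace and stop on an object; "grip_force" is the grip in N (left out, the last holds). Time passes only in rows, so rows that do not move let the fingers close. It gives the time, the measured TCP pose, the force and the opening at its end, in the units of the state.
- get_obs(): the state, without advancing time (a new reading comes with each control period).
- read_camera(name): name is "scene" or "side" or "wrist"; returns a dict with "color" (400x640x3 uint8, red, green, blue), "range_z" (400x640 float32, m along the optical axis (not along the pixel's ray), 0 where there is no reading), "intrinsics" (3x3 intrinsics, pixels), "R" (3x3) and "t" (3): a world point X has camera coordinates R X + t; the wrist camera has in their place "hand_eye" (4x4, takes a point from camera to tool coordinates, whose origin is the TCP and whose axes are the tool frame's). Camera axes: x right, y down, z forward; pixel columns grow to the right and rows downward; lengths in m; the calibration is good to about 2 mm. A picture is of the moment at which its call begins: read the wrist's pose just before it.
- hand_in(): hands the job in, once; it reports no verdict.
The state is a dict: "t": time; "q": joint angles; "joint_vel": joint speeds; "joint_torque": joint torques, N m; "eef_pos": TCP position; "tool_rot": TCP orientation; "contact_force": force on the tool from outside, world axes, zero at the start; "torque": the same for the moment, N m; "gripper_width": opening from 0.0 (shut) to 1.0 (fully open).
Only numpy, scipy, OpenCV 4.12 (cv2) and the standard library are available. Lean on these libraries where they do the work, as an engineer would, in place of code of your own. Each camera call takes 0.05 s, during which the arm holds its last target. There are 200 camera calls.

## Task

Take the stack of used devices apart and put each one in the tray that already holds its own kind: network switch, power brick, battery charger and little round speaker. Each goes right way up in the middle of the tray's empty space, flat on the tray floor and lined up parallel with its neighbour and the tray's sides (the round speaker may face any way). Set things down rather than dropping them, and leave the black loudspeaker box and the air-duster can where they stand.

Things in the scene. Friction and masses are not known exactly. Their poses are not given: they have to be found in the camera images.
- switch: Eight-port network switch, grey box 120 (x) by 64 (y) by 24 mm high, about 0.25 kg; a row of ports on one long side. Bottom of the stack, lying on the bench. Origin: centre of its underside; x along its length, z up.
- brick: Laptop power brick, black rounded box 104 (x) by 50 (y) by 30 mm high, about 0.26 kg, no leads. Second in the stack, on the switch. Origin: centre of its underside; x along its length, z up.
- charger: Camera-battery charger, white, 78 (x) by 46 (y) by 22 mm high, about 0.09 kg, with a 28 mm wide, 5 mm deep battery bay along the middle of its top. Third in the stack, on the brick. Origin: centre of its underside; x along its length, z up.
- speaker: Little round wireless speaker, silver upright cylinder 44 mm in diameter and 38 mm high with a dark grille on top, about 0.11 kg. Top of the stack, on the charger. Origin: centre of its underside, z up.
- tray_switches: White plastic tray, fixed to the bench, 148 (x) by 184 (y) mm; floor 3 mm thick, lip 3 mm wide and 10 mm high all round. Origin: centre of its underside, z up. Beyond y = +33 mm, lengthwise along x, it holds one small five-port network switch (fixed, top at 25 mm); the empty space runs from y = -89 to +33 mm: middle x = 0, y = -28 mm. The four trays differ only in this stock.
- tray_bricks: White plastic tray, fixed to the bench, 148 (x) by 184 (y) mm; floor 3 mm thick, lip 3 mm wide and 10 mm high all round. Origin: centre of its underside, z up. Beyond y = +33 mm, lengthwise along x, it holds one power brick (fixed, top at 31 mm); the empty space runs from y = -89 to +33 mm: middle x = 0, y = -28 mm. The four trays differ only in this stock.
- tray_chargers: White plastic tray, fixed to the bench, 148 (x) by 184 (y) mm; floor 3 mm thick, lip 3 mm wide and 10 mm high all round. Origin: centre of its underside, z up. Beyond y = +33 mm, lengthwise along x, it holds two small battery chargers, one behind the other (fixed, top at 27 mm); the empty space runs from y = -89 to +33 mm: middle x = 0, y = -28 mm. The four trays differ only in this stock.
- tray_speakers: White plastic tray, fixed to the bench, 148 (x) by 184 (y) mm; floor 3 mm thick, lip 3 mm wide and 10 mm high all round. Origin: centre of its underside, z up. Beyond y = +33 mm, lengthwise along x, it holds two little round speakers, one behind the other (fixed, top at 43 mm); the empty space runs from y = -89 to +33 mm: middle x = 0, y = -28 mm. The four trays differ only in this stock.
- loudspeaker: Bystander: black desktop loudspeaker box, 75 (x) by 72 (y) by 115 mm high, standing loose. Origin: centre of its underside.
- duster: Bystander: white and grey air-duster can, 52 mm in diameter and 150 mm high, standing loose. Origin: centre of its underside.
Things that resemble listed ones, but are neither listed nor needed, are in the scene too. What is shaped like the tray_speakers but green is not meant.

How it is judged:
By the outcome, as a careful person would: the job done as asked, in the order asked, and still so for the second after the job is handed in, with the robot touching nothing.
It also fails if it takes over 112 s, if anything falls off the work surface, if the arm or the gripper's body presses on something with over 40 N, if the wrist force passes 120 N, or if a joint passes its speed limit or range.

## Working session

There is one attempt and no reset: what is moved stays moved. The work goes in short steps, Python scripts to look and compute and a tool call to move; the robot and the scene stay as the last step left them, time stands still between calls to the robot, and variables do not carry over. Pictures are saved under pics/ and viewed, about 12 in all and at most 16, crops included, and the job is handed in when it is done.

Besides the shell and the picture viewer there is one more tool, called after "Call:" as name(argument=value, ...), one argument or row to a line, values as JSON. play_rows: Moves the arm, as the interface text tells. Its arguments: {"type":"object","properties":{"increments":{"type":"array","items":{"type":"array"}},"gripper":{"type":"number"},"grip_force":{"type":"number"}},"required":["increments"]}

```bash
ls; mkdir -p pics; cat > h.py <<'E'
import numpy as np, cv2
from station import get_obs, read_camera, hand_in, grip_point_offset
from scipy.spatial.transform import Rotation as Ro
def tool():
    o=get_obs(); q=o['tool_rot']; T=np.eye(4); T[:3,:3]=Ro.from_quat([q[1],q[2],q[3],q[0]]).as_matrix(); T[:3,3]=o['eef_pos']; return T
def cam(n):
    T=tool(); c=read_camera(n)
    if 'hand_eye' in c: M=T@np.array(c['hand_eye'])
    else:
        W=np.eye(4); W[:3,:3]=c['R']; W[:3,3]=c['t']; M=np.linalg.inv(W)
    c['M']=M; return c   # cam->world
def cloud(c):
    z=c['range_z'].astype(float); K=np.array(c['intrinsics']); v,u=np.mgrid[:z.shape[0],:z.shape[1]]
    P=np.stack([(u-K[0,2])/K[0,0]*z,(v-K[1,2])/K[1,1]*z,z],-1)
    P=P@c['M'][:3,:3].T+c['M'][:3,3]; P[z==0]=np.nan; return P
def save(c,n,crop=None,s=1):
    im=c['color'][...,::-1]
    if crop: im=im[crop[1]:crop[3],crop[0]:crop[2]]
    cv2.imwrite('pics/'+n,cv2.resize(im,None,fx=s,fy=s,interpolation=cv2.INTER_CUBIC))
E
python3 - <<'E'
from h import *
import pickle
D={n:cam(n) for n in ['scene','side','wrist']}
pickle.dump(D,open('d0.pkl','wb'))
for n in D: save(D[n],n+'0.png'); print(n,D[n]['M'].round(3).tolist(),np.array(D[n]['intrinsics']).tolist())
print(get_obs(),grip_point_offset)
E
```

```text
pics
scene [[-0.869, 0.284, -0.405, 1.011], [0.494, 0.534, -0.686, 0.989], [0.021, -0.796, -0.605, 0.952], [0.0, 0.0, 0.0, 1.0]] [[463.36460177568915, 0.0, 319.31345957871406], [0.0, 463.36460177568915, 196.43054645948376], [0.0, 0.0, 1.0]]
side [[-0.937, -0.238, 0.257, 0.127], [-0.35, 0.663, -0.662, 0.801], [-0.013, -0.71, -0.704, 0.902], [0.0, 0.0, 0.0, 1.0]] [[483.2034710550984, 0.0, 319.7802866053921], [0.0, 483.2034710550984, 201.52979928179235], [0.0, 0.0, 1.0]]
wrist [[1.0, 0.0, -0.002, 0.674], [-0.0, -0.95, -0.312, 0.08], [-0.002, 0.312, -0.95, 0.373], [0.0, 0.0, 0.0, 1.0]] [[312.3561626968703, 0.0, 322.81928694710854], [0.0, 312.3561626968703, 203.48714379779682], [0.0, 0.0, 1.0]]
{'t': 0.15, 'q': array([-0.1080427 ,  0.47763711,  0.02234631,  1.55618647, -0.01150576,
        1.10930743, -0.08311609]), 'joint_vel': array([-7.22135852e-05, -2.08092862e-03,  1.29349365e-03, -3.97289662e-03,
       -7.69459507e-04,  1.85718707e-03,  7.48819536e-04]), 'joint_torque': array([ 1.55385478e-03, -5.96924365e+01,  1.60940632e+00, -2.81490952e+01,
        1.26662746e-02,  6.56643446e-03,  5.58682734e-05]), 'eef_pos': array([ 6.74514006e-01, -4.43563102e-05,  2.00847050e-01]), 'tool_rot': array([-7.07073455e-01,  7.07139755e-01, -5.17830388e-04, -4.77186909e-04]), 'contact_force': array([ 0.83725805, -0.38814241,  0.81482144]), 'torque': array([ 0.04876619,  0.01604856, -0.0062948 ]), 'gripper_width': 1.002546443658218} 0.0187
```

View pics/scene0.png

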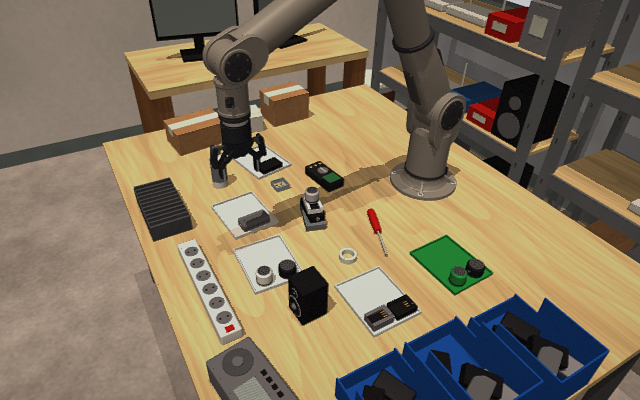

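View pics/side0.png

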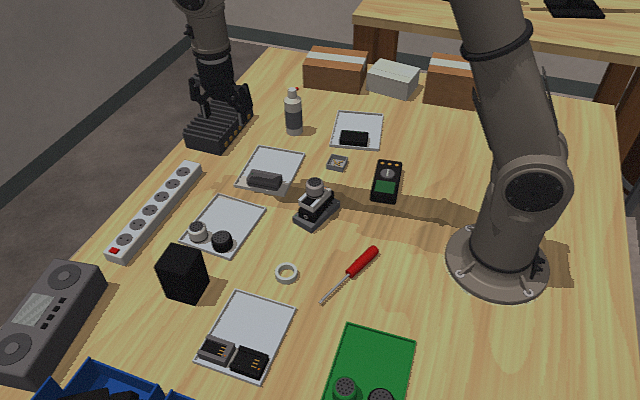

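```bash
python3 - <<'E'
from h import *
import pickle
D=pickle.load(open('d0.pkl','rb'))
a=D['side']['color'][85:255,170:420,::-1]; a=cv2.resize(a,None,fx=3,fy=3,interpolation=cv2.INTER_CUBIC)
cv2.imwrite('pics/crop1.png',a)
for n in ['scene','side']:
    c=D[n]; P=cloud(c); hsv=cv2.cvtColor(c['color'],cv2.COLOR_RGB2HSV)
    m=((hsv[...,1]<40)&(hsv[...,2]>165)&(P[...,2]<.025)&(P[...,2]>-.01)).astype(np.uint8)
    k,lab,st,_=cv2.connectedComponentsWithStats(m)
    for i in range(1,k):
        if st[i,4]<600: continue
        cn,_=cv2.findContours((lab==i).astype(np.uint8),0,1); 
        h=np.concatenate(cn)[:,0].astype(float); K=c['intrinsics']
        r=np.c_[(h[:,0]-K[0,2])/K[0,0],(h[:,1]-K[1,2])/K[1,1],np.ones(len(h))]@c['M'][:3,:3].T
        o=c['M'][:3,3]; w=(o+r*((.008-o[2])/r[:,2])[:,None])[:,:2].astype(np.float32)
        # tray top plane
        print(n,st[i].tolist(),cv2.minAreaRect(w*1000), 'zmed',np.nanmedian(P[lab==i][:,2]).round(4))
E
```

```text
scene [211, 194, 58, 36, 928] ((637.3522338867188, -142.4620361328125), (147.8245391845703, 142.8928985595703), 4.2457990646362305) zmed 0.0036
scene [233, 234, 69, 58, 1550] ((658.7681884765625, 112.18693542480469), (183.64686584472656, 148.07931518554688), 87.28629302978516) zmed 0.0033
scene [335, 269, 86, 66, 1832] ((463.8446960449219, 369.6911315917969), (147.70745849609375, 182.95657348632812), 0.40352362394332886) zmed 0.0031
side [332, 112, 51, 37, 999] ((456.50579833984375, -377.477783203125), (141.508056640625, 171.3807373046875), 11.203008651733398) zmed 0.0017
side [236, 147, 68, 40, 1195] ((631.5479736328125, -116.31221008300781), (137.31777954101562, 173.20977783203125), 4.127407550811768) zmed 0.0017
side [199, 196, 67, 51, 1671] ((652.2449951171875, 96.28977966308594), (144.17274475097656, 136.30247497558594), 87.15645599365234) zmed 0.0019
side [211, 292, 85, 70, 3200] ((460.31890869140625, 346.8959655761719), (140.23580932617188, 133.82391357421875), 0.39581698179244995) zmed 0.0021
```

View pics/crop1.png

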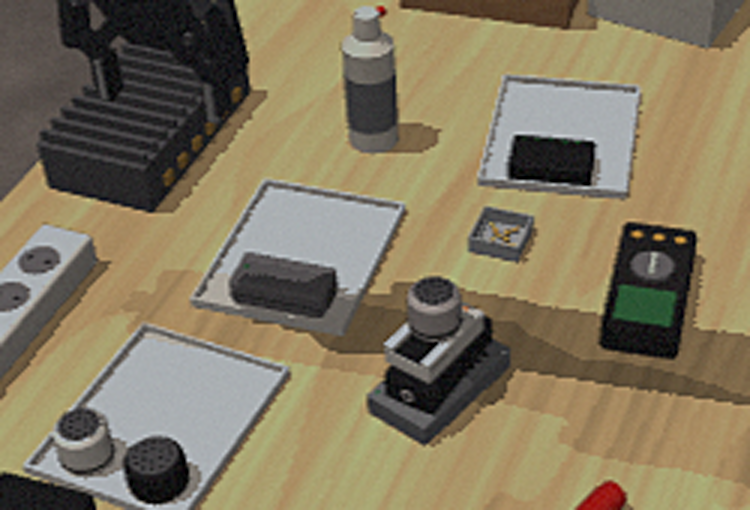

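```bash
python3 - <<'E'
from h import *
import pickle
D=pickle.load(open('d0.pkl','rb'))
for n in ['scene','side']:
    P=cloud(D[n]).reshape(-1,3); C=D[n]['color'].reshape(-1,3)
    s=P[(abs(P[:,0]-.5)<.25)&(abs(P[:,1])<.2)&(P[:,2]>.08)&(P[:,2]<.13)]
    print(n,s.mean(0).round(3) if len(s) else 0,len(s))
    c0=np.median(s,0)[:2]
    Q=P[np.hypot(P[:,0]-c0[0],P[:,1]-c0[1])<.09]
    for h in [.024,.054,.076,.114]:
        t=Q[abs(Q[:,2]-h)<.004]
        print(h,len(t), cv2.minAreaRect((t[:,:2]*1000).astype(np.float32)) if len(t)>5 else '')
    # stock on trays
    for nm,c in dict(br=(.637,-.142),sw=(.456,-.377),sp=(.659,.112),ch=(.464,.37)).items():
        t=P[(abs(P[:,0]-c[0])<.08)&(abs(P[:,1]-c[1])<.14)&(P[:,2]>.015)&(P[:,2]<.06)]
        if len(t)>20: print(nm,len(t),np.percentile(t[:,2],[50,90,97]).round(4),t[:,:2].mean(0).round(3))
    for nm,c in dict(ls=(.6,.2),du=(.6,-.35)).items():
        t=P[(abs(P[:,0]-c[0])<.16)&(abs(P[:,1]-c[1])<.16)&(P[:,2]>.07)&(P[:,2]<.17)]
        if len(t)>20: print(nm,len(t),t.min(0).round(3),t.max(0).round(3),np.median(t,0).round(3))
E
```

```text
scene [0.46  0.008 0.104] 202
0.024 126 ((452.2161865234375, 3.0495147705078125), (116.95455169677734, 64.2249526977539), 71.80451202392578)
0.054 66 ((456.9393005371094, -0.9377899169921875), (103.8648681640625, 46.977108001708984), 86.97783660888672)
0.076 94 ((454.35760498046875, 0.70257568359375), (84.57686614990234, 45.92192459106445), 75.92845153808594)
0.114 87 ((455.4170837402344, 1.9835014343261719), (40.094154357910156, 36.59877395629883), 61.693138122558594)
br 382 [0.0297 0.0331 0.0344] [ 0.629 -0.055]
sw 218 [0.0243 0.0277 0.0292] [ 0.453 -0.319]
sp 511 [0.0354 0.0438 0.0454] [0.665 0.181]
ch 863 [0.0221 0.0271 0.029 ] [0.466 0.432]
ls 1160 [0.444 0.04  0.07 ] [0.68  0.354 0.12 ] [0.647 0.329 0.113]
du 53 [ 0.62  -0.331  0.07 ] [ 0.671 -0.288  0.151] [ 0.653 -0.3    0.087]
side [0.449 0.009 0.104] 324
0.024 263 ((447.39215087890625, 1.6070632934570312), (120.7690658569336, 64.25353240966797), 70.46794128417969)
0.054 142 ((451.0672302246094, 0.4183769226074219), (103.87016296386719, 53.60112762451172), 78.35487365722656)
0.076 149 ((451.96563720703125, 3.8188705444335938), (79.73303985595703, 45.35337448120117), 75.57496643066406)
0.114 142 ((452.2349548339844, 1.626413345336914), (40.026512145996094, 36.36738586425781), 89.28163146972656)
br 489 [0.0286 0.0315 0.0325] [ 0.621 -0.054]
sw 349 [0.0234 0.0261 0.0271] [ 0.451 -0.317]
sp 643 [0.034  0.042  0.0434] [0.655 0.181]
ch 1494 [0.0216 0.0263 0.0277] [0.46  0.433]
ls 1583 [0.441 0.04  0.07 ] [0.676 0.354 0.118] [0.627 0.327 0.112]
du 427 [ 0.616 -0.336  0.07 ] [ 0.666 -0.283  0.152] [ 0.636 -0.3    0.112]
```

Call:
play_rows(
  increments=[
    [[-0.03,-0.014,-0.003],[0,0,0]],
    [[-0.03,-0.014,-0.003],[0,0,0]],
    [[-0.03,-0.014,-0.003],[0,0,0]],
    [[-0.03,-0.014,-0.003],[0,0,0]],
    [[-0.03,-0.014,-0.003],[0,0,0]],
    [[-0.03,-0.014,-0.003],[0,0,0]],
    [[-0.03,-0.014,-0.002],[0,0,0]],
    [[0,0,0],[0,0,0]],
    [[0,0,0],[0,0,0]],
  ],
)

```text
t: 0.9
eef_pos: [0.4645, -0.0202, 0.3007]
tool_rot: [0.707, -0.707, -0.001, -0.001]
contact_force: [1.0, -0.0, 0.6]
gripper_width: 1.004
```

```bash
python3 - <<'E'
from h import *
import pickle
D=pickle.load(open('d0.pkl','rb'))
c=cam('wrist'); pickle.dump(c,open('w1.pkl','wb')); print(tool().round(4).tolist(), get_obs()['t'])
a=np.vstack([cv2.resize(x['color'],None,fx=.75,fy=.75,interpolation=cv2.INTER_AREA) for x in (D['wrist'],c)])[...,::-1]
cv2.imwrite('pics/w01.png',a)
P=cloud(c)
for h in [.024,.054,.076,.114]:
    t=P[(abs(P[...,2]-h)<.0035)&(np.hypot(P[...,0]-.452,P[...,1])<.085)]
    print(h,len(t), cv2.minAreaRect((t[:,:2]*1000).astype(np.float32)) if len(t)>5 else '')
E
```

```text
[[1.0, 0.0014, -0.0, 0.4651], [0.0, 0.0002, 1.0, -0.02], [0.0014, -1.0, 0.0002, 0.2999], [0.0, 0.0, 0.0, 1.0]] 0.95
0.024 836 ((447.4101257324219, -2.2483291625976562), (120.15186309814453, 63.58771896362305), 71.9804916381836)
0.054 545 ((448.4854736328125, -3.0743408203125), (102.47720336914062, 48.336456298828125), 80.20272827148438)
0.076 742 ((450.7005615234375, 0.4787445068359375), (78.17963409423828, 45.992881774902344), 75.23175048828125)
0.114 987 ((451.31402587890625, -2.5245094299316406), (40.86351776123047, 41.6514892578125), 25.849462509155273)
```

View pics/w01.png

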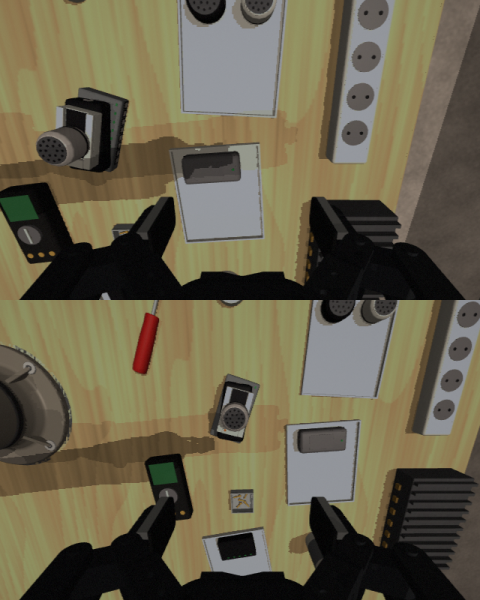

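Call:
play_rows(
  increments=[
    [[-0.007,0.03,0.009],[0,0,0]],
    [[-0.007,0.03,0.008],[0,0,0]],
    [[0,0.03,0],[0,0,0]],
    [[0,0.03,0],[0,0,0]],
    [[0,0.03,0],[0,0,0]],
    [[0,0.025,0],[0,0,0]],
    [[0,0.02,0],[0,0,0]],
    [[0,0.012,0],[0,0,0]],
    [[0,0.006,0],[0,0,0]],
    [[0,0,0],[0,0,0]],
    [[0,0,0],[0,0,0]],
  ],
)

```text
t: 1.87
eef_pos: [0.4514, -0.0028, 0.0863]
tool_rot: [-0.707, 0.707, -0.0, -0.0]
contact_force: [0.7, -0.4, 0.7]
gripper_width: 1.002
```

Call:
play_rows(
  increments=[
    [[0,0,0],[0,0,0]],
    [[0,0,0],[0,0,0]],
    [[0,0,0],[0,0,0]],
    [[0,0,0],[0,0,0]],
    [[0,0,0],[0,0,0]],
    [[0,0,0],[0,0,0]],
    [[0,0,0],[0,0,0]],
    [[0,0,0],[0,0,0]],
  ],
  gripper=0.03,
  grip_force=25,
)

```text
t: 2.53
eef_pos: [0.451, -0.003, 0.0867]
tool_rot: [0.707, -0.707, -0.0, -0.0]
contact_force: [0.0, 1.0, 0.3]
gripper_width: 0.352
```

```bash
python3 - <<'E'
from h import *
c=cam('side'); w=cam('wrist')
a=cv2.resize(c['color'][120:260,220:400],(540,420)); b=cv2.resize(w['color'],(480,300))
o=np.zeros((580,540,3),np.uint8); o[:280]=cv2.resize(a,(540,280)); o[280:,:480]=b
cv2.imwrite('pics/g1.png',o[...,::-1]); print(get_obs()['gripper_width'])
E
```

```text
0.35075002693091006
```

View pics/g1.png

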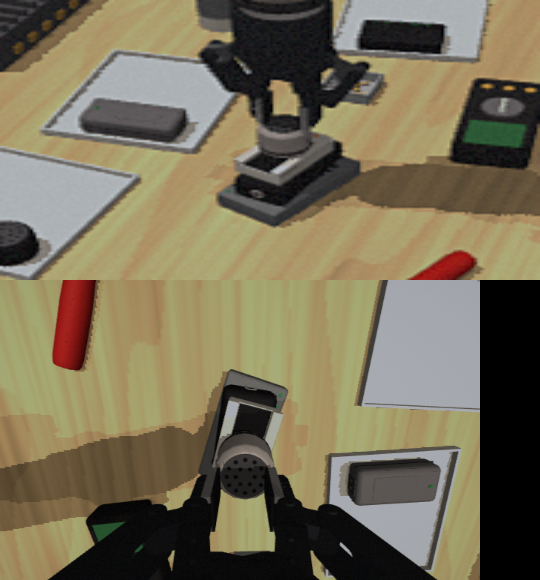

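```bash
python3 - <<'E'
from h import *
w=cam('wrist'); T=tool(); K=w['intrinsics']
he=np.linalg.inv(np.array(w['hand_eye']))
for x in (-.022,-.015,0,.015,.022):
  for y in (-.027,-.019,-.003):
    p=he@[x,y,0,1]; print(x,y,(K@p[:3]/p[2])[:2].round(0)*.75+[0,280])
P=cloud(w)
for h in (.024,.076,.114):
    t=P[(abs(P[...,2]-h)<.003)&(np.hypot(P[...,0]-.452,P[...,1])<.085)]
    g=w['color'][(abs(P[...,2]-h)<.003)&(np.hypot(P[...,0]-.452,P[...,1])<.085)]
    print(h,len(t),t.min(0).round(4),t.max(0).round(4),cv2.minAreaRect((t[:,:2]*1000).astype(np.float32)))
E
```

```text
-0.022 -0.027 [212.25 476.5 ]
-0.022 -0.019 [213.75 471.25]
-0.022 -0.003 [216.  461.5]
-0.015 -0.027 [222.  476.5]
-0.015 -0.019 [222.75 471.25]
-0.015 -0.003 [224.25 461.5 ]
0 -0.027 [243.75 476.5 ]
0 -0.019 [243.75 471.25]
0 -0.003 [243.75 461.5 ]
0.015 -0.027 [265.5 476.5]
0.015 -0.019 [264.   471.25]
0.015 -0.003 [262.5 461.5]
0.022 -0.027 [275.25 476.5 ]
0.022 -0.019 [273.75 471.25]
0.022 -0.003 [271.5 461.5]
0.024 2363 [ 0.4001 -0.0498  0.021 ] [0.4953 0.0636 0.0268] ((448.012451171875, -1.8627243041992188), (119.2321548461914, 63.9228630065918), 71.92352294921875)
0.076 1633 [ 0.4233 -0.015   0.073 ] [0.4828 0.0439 0.0788] ((453.3318176269531, 8.787567138671875), (61.170047760009766, 46.27183151245117), 75.4287109375)
0.114 3760 [ 0.4318 -0.023   0.111 ] [0.4715 0.0196 0.1168] ((449.8312683105469, -1.5146598815917969), (41.63504409790039, 38.312286376953125), 71.79158782958984)
```

Call:
play_rows(
  increments=[
    [[0,0,0],[0,0,0]],
    [[0,0,0],[0,0,0]],
    [[0,0,0],[0,0,0]],
    [[0,0,0],[0,0,0]],
  ],
  gripper=0.01,
  grip_force=25,
)

```text
t: 3.02
eef_pos: [0.451, -0.003, 0.0866]
tool_rot: [0.707, -0.707, -0.0, 0.0]
contact_force: [-0.6, 0.1, 0.3]
gripper_width: 0.118
```

```bash
python3 - <<'E'
from h import *
c=cam('side'); w=cam('wrist')
o=np.zeros((600,540,3),np.uint8); o[:300]=cv2.resize(c['color'][140:240,240:420],(540,300),interpolation=cv2.INTER_CUBIC); o[300:]=cv2.resize(w['color'][180:400,125:521],(540,300))
cv2.imwrite('pics/g2.png',o[...,::-1])
E
```

```text
(no output)
```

View pics/g2.png

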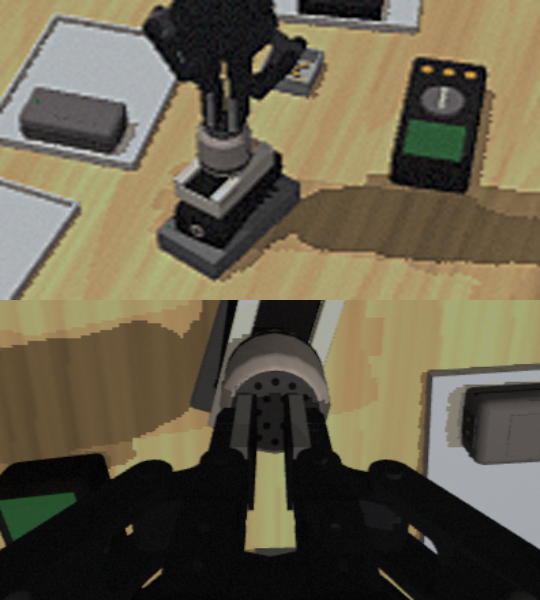

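```bash
python3 - <<'E'
from h import *
w=cam('wrist'); P=cloud(w); T=tool(); print(T[:3,3])
# crop px -> raw
for (cx,cy) in [(240,405),(300,405),(238,440),(305,440),(270,385),(275,440),(275,355),(262,500)]:
    u=int(125+cx/1.364); v=int(180+(cy-300)/1.364); print((cx,cy),(u,v),P[v-1:v+2,u-1:u+2].reshape(-1,3).mean(0).round(3),w['color'][v,u], w['range_z'][v,u])
s=cam('side'); Q=cloud(s)
for (cx,cy) in [(208,115),(235,115),(222,130),(222,95),(208,80),(232,80),(220,160),(190,160)]:
    u=int(240+cx/3); v=int(140+cy/3); print((cx,cy),Q[v-1:v+2,u-1:u+2].reshape(-1,3).mean(0).round(3),s['color'][v,u])
E
```

```text
[ 0.45101875 -0.0029811   0.08659091]
(240, 405) (300, 256) [0.439 0.008 0.128] [62 59 56] 0.14666608
(300, 405) (344, 256) [0.46  0.008 0.128] [59 57 54] 0.14689995
(238, 440) (299, 282) [0.44  0.008 0.15 ] [51 51 47] 0.12552023
(305, 440) (348, 282) [0.46  0.008 0.15 ] [51 49 46] 0.12574983
(270, 385) (322, 242) [0.45  0.009 0.115] [53 51 50] 0.15894529
(275, 440) (326, 282) [ 0.452 -0.014  0.115] [7 6 8] 0.16604045
(275, 355) (326, 220) [0.452 0.019 0.11 ] [105  98  90] 0.1602941
(262, 500) (317, 326) [ 0.444 -0.137  0.   ] [164 160 107] 0.31123924
(208, 115) [0.462 0.009 0.13 ] [74 75 74]
(235, 115) [0.439 0.007 0.135] [57 58 55]
(222, 130) [0.45  0.007 0.115] [23 24 22]
(222, 95) [ 0.468 -0.04   0.11 ] [44 39 34]
(208, 80) [0.46  0.01  0.169] [29 28 32]
(232, 80) [0.439 0.012 0.177] [10  9 20]
(220, 160) [0.448 0.021 0.096] [90 83 83]
(190, 160) [ 0.501 -0.039  0.025] [175 157 105]
```

```bash
python3 - <<'E'
from h import *
w=cam('wrist'); P=cloud(w)
for u in (300,344):
  for v in range(238,264,2): print(u,v,P[v,u].round(4),w['color'][v,u])
E
```

```text
300 238 [0.4383 0.0105 0.1134] [116 107  98]
300 240 [0.4384 0.0097 0.1141] [125 115 106]
300 242 [0.4383 0.0086 0.1141] [133 123 114]
300 244 [0.4384 0.0079 0.115 ] [71 65 62]
300 246 [0.4383 0.0066 0.1147] [54 52 51]
300 248 [0.4383 0.0057 0.1151] [30 28 27]
300 250 [0.4389 0.008  0.1219] [60 57 54]
300 252 [0.4389 0.0073 0.1227] [60 57 54]
300 254 [0.4392 0.008  0.1261] [60 59 56]
300 256 [0.4393 0.0077 0.1276] [60 57 54]
300 258 [0.4394 0.0079 0.13  ] [59 58 54]
300 260 [0.4396 0.0081 0.1322] [60 59 55]
300 262 [0.4397 0.0078 0.1335] [59 56 52]
344 238 [0.4607 0.0107 0.114 ] [55 54 52]
344 240 [0.4606 0.0105 0.1159] [57 55 54]
344 242 [0.4608 0.0086 0.1142] [56 54 53]
344 244 [0.4608 0.0076 0.1145] [54 53 52]
344 246 [0.4607 0.0071 0.1156] [54 52 50]
344 248 [0.4608 0.0055 0.1148] [54 52 51]
344 250 [0.4603 0.008  0.1219] [62 61 57]
344 252 [0.4602 0.0076 0.1233] [58 57 53]
344 254 [0.4601 0.0078 0.1257] [59 58 54]
344 256 [0.46   0.0074 0.1271] [59 58 54]
344 258 [0.4598 0.0079 0.13  ] [61 58 55]
344 260 [0.4597 0.0077 0.1315] [58 58 54]
344 262 [0.4595 0.0081 0.1342] [61 59 55]
```

Call:
play_rows(
  increments=[
    [[0,0,0],[0,0,0]],
    [[0,0,0],[0,0,0]],
    [[0,0,0],[0,0,0]],
    [[0,0,0],[0,0,0]],
    [[0,0,0],[0,0,0]],
    [[0,0,0],[0,0,0]],
    [[0,0,0],[0,0,0]],
  ],
  gripper=0.085,
)

```text
t: 3.85
eef_pos: [0.451, -0.003, 0.0866]
tool_rot: [0.707, -0.707, -0.0, -0.0]
contact_force: [0.2, -0.1, 0.2]
gripper_width: 0.996
```

```bash
cat >> h.py <<'E'
def tips(w=None):
    # lowest finger points in tool frame: dark pixels near |z|<15mm, x sides
    w=w or cam('wrist'); T=tool(); P=cloud(w); L=(P-T[:3,3])@T[:3,:3]
    for s in (-1,1):
        m=(s*L[...,0]>.003)&(abs(L[...,0])<.07)&(abs(L[...,2]-.011)<.003)&(L[...,1]<0)&(w['range_z']<.16)
        q=L[m]; 
        if len(q): print('finger',s,'tip y(tool)',np.percentile(q[:,1],98).round(4),'x near tip',np.median(q[q[:,1]>np.percentile(q[:,1],90)][:,0]).round(4), 'z',np.median(q[:,2]).round(4))
E
python3 - <<'E'
from h import *
print(get_obs()['gripper_width'],get_obs()['eef_pos']); tips()
w=cam('wrist'); P=cloud(w); m=(P[...,2]>.108)&(P[...,2]<.118)&(np.hypot(P[...,0]-.451,P[...,1])<.035)
print(cv2.minEnclosingCircle((P[m][:,:2]*1000).astype(np.float32)),m.sum())
m=(abs(P[...,2]-.114)<.003)&(np.hypot(P[...,0]-.451,P[...,1])<.035); print(P[m].min(0),P[m].max(0))
E
```

```text
0.9962349093222173 [ 0.45103021 -0.00299196  0.08660926]
finger -1 tip y(tool) -0.0287 x near tip -0.0445 z 0.0113
finger 1 tip y(tool) -0.0286 x near tip 0.0419 z 0.0113
((451.6068115234375, -1.961327314376831), 21.87407112121582) 4647
[ 0.43101503 -0.02239839  0.1110018 ] [0.47232756 0.01889742 0.11691049]
```

```bash
python3 - <<'E'
from h import *
w=cam('wrist'); T=tool(); P=cloud(w); L=(P-T[:3,3])@T[:3,:3]
for s in (-1,1):
    m=(s*L[...,0]>.03)&(abs(L[...,0])<.06)&(abs(L[...,2])<.014)&(L[...,1]<0.02)
    q=L[m]; print(np.histogram(q[:,1],np.arange(-.08,.02,.005)))
    q=q[np.argsort(-q[:,1])][:200:20]; print(q.round(4))
E
```

```text
(array([381, 470, 444, 388, 347, 305, 207,  42,   0,   0,   0,   0,   0,
         0,   0,   0,   0,   0,   0]), array([-8.0000000e-02, -7.5000000e-02, -7.0000000e-02, -6.5000000e-02,
       -6.0000000e-02, -5.5000000e-02, -5.0000000e-02, -4.5000000e-02,
       -4.0000000e-02, -3.5000000e-02, -3.0000000e-02, -2.5000000e-02,
       -2.0000000e-02, -1.5000000e-02, -1.0000000e-02, -5.0000000e-03,
        6.9388939e-17,  5.0000000e-03,  1.0000000e-02,  1.5000000e-02]))
[[-0.0439 -0.0428  0.0027]
 [-0.0436 -0.0445  0.001 ]
 [-0.0433 -0.0449 -0.0074]
 [-0.0438 -0.0458  0.0101]
 [-0.0434 -0.0461 -0.0066]
 [-0.0434 -0.0469  0.0056]
 [-0.0441 -0.0473 -0.0074]
 [-0.0435 -0.0478 -0.0076]
 [-0.0441 -0.0482 -0.0051]
 [-0.0434 -0.0486  0.0056]]
(array([389, 490, 425, 391, 353, 301, 209,  47,   0,   0,   0,   0,   0,
         0,   0,   0,   0,   0,   0]), array([-8.0000000e-02, -7.5000000e-02, -7.0000000e-02, -6.5000000e-02,
       -6.0000000e-02, -5.5000000e-02, -5.0000000e-02, -4.5000000e-02,
       -4.0000000e-02, -3.5000000e-02, -3.0000000e-02, -2.5000000e-02,
       -2.0000000e-02, -1.5000000e-02, -1.0000000e-02, -5.0000000e-03,
        6.9388939e-17,  5.0000000e-03,  1.0000000e-02,  1.5000000e-02]))
[[ 0.0417 -0.0424  0.0073]
 [ 0.0411 -0.0441  0.004 ]
 [ 0.0416 -0.0448 -0.0036]
 [ 0.0413 -0.0456  0.0023]
 [ 0.0412 -0.0463  0.0068]
 [ 0.0416 -0.0468  0.0102]
 [ 0.0414 -0.0472 -0.0042]
 [ 0.0413 -0.0476 -0.0094]
 [ 0.047  -0.048   0.0109]
 [ 0.0446 -0.0485  0.0111]]
```

Call:
play_rows(
  increments=[
    [[0.0015,0.012,0.001],[0,0,0]],
    [[0,0.012,0],[0,0,0]],
    [[0,0.008,0],[0,0,0]],
    [[0,0.005,0],[0,0,0]],
    [[0,0,0],[0,0,0]],
  ],
)

```text
t: 4.42
eef_pos: [0.4517, -0.0021, 0.0487]
tool_rot: [-0.707, 0.707, -0.001, -0.001]
contact_force: [-0.8, 0.6, -0.2]
gripper_width: 0.996
```

Call:
play_rows(
  increments=[
    [[0,0,0],[0,0,0]],
    [[0,0,0],[0,0,0]],
    [[0,0,0],[0,0,0]],
    [[0,0,0],[0,0,0]],
    [[0,0,0],[0,0,0]],
    [[0,0,0],[0,0,0]],
    [[0,0,0],[0,0,0]],
  ],
  gripper=0.035,
  grip_force=25,
)

```text
t: 5.0
eef_pos: [0.453, -0.002, 0.0502]
tool_rot: [0.707, -0.707, -0.0, -0.0]
contact_force: [-1.5, -0.1, 5.6]
gripper_width: 0.504
```

Call:
play_rows(
  increments=[
    [[0,-0.01,0],[0,0,0]],
    [[0,-0.025,0],[0,0,0]],
    [[0,-0.035,0],[0,0,0]],
    [[0.015,-0.03,0.006],[0,0,0]],
    [[0.03,-0.02,0.009],[0,0,0]],
    [[0.035,0,0.01],[0,0,0]],
    [[0.035,0,0.01],[0,0,0]],
    [[0.035,0,0.01],[0,0,0]],
    [[0.03,0,0.01],[0,0,0]],
    [[0.02,0,0.007],[0,0,0]],
    [[0.005,0,0],[0,0,0]],
    [[0,0,0],[0,0,0]],
    [[0,0,0],[0,0,0]],
  ],
)

```text
t: 6.08
eef_pos: [0.6565, 0.0594, 0.1695]
tool_rot: [-0.707, 0.707, -0.001, -0.0]
contact_force: [-0.1, -0.8, -0.4]
gripper_width: 0.507
```

```bash
cat >> h.py <<'E'
def trays(c,zp=.010):
    P=cloud(c); hsv=cv2.cvtColor(c['color'],cv2.COLOR_RGB2HSV)
    m=((hsv[...,1]<45)&(hsv[...,2]>110)&(P[...,2]<.014)&(P[...,2]>-.006)).astype(np.uint8)
    m=cv2.morphologyEx(m,cv2.MORPH_OPEN,np.ones((2,2)))
    k,lab,st,_=cv2.connectedComponentsWithStats(m); K=c['intrinsics']
    for i in range(1,k):
        if st[i,4]<900: continue
        cn,_=cv2.findContours((lab==i).astype(np.uint8),0,1); h=np.concatenate(cn)[:,0].astype(float)
        r=np.c_[(h[:,0]-K[0,2])/K[0,0],(h[:,1]-K[1,2])/K[1,1],np.ones(len(h))]@c['M'][:3,:3].T
        o=c['M'][:3,3]; w=((o+r*((zp-o[2])/r[:,2])[:,None])[:,:2]*1000).astype(np.float32)
        (x,y),(a,b),t=cv2.minAreaRect(w)
        if a>b: a,b,t=b,a,t-90
        print('tray',st[i].tolist(),'c',round(x,1),round(y,1),'size',round(a,1),round(b,1),'ang',round(t,2))
        cr=cv2.boxPoints(((x,y),(a,b),t)); print(cr.round(0).tolist())
E
python3 - <<'E'
from h import *
import pickle
D=pickle.load(open('d0.pkl','rb'))
c=cam('wrist'); pickle.dump(c,open('w2.pkl','wb')); print(tool()[:3].round(4).tolist(),get_obs()['contact_force'])
for w in (D['wrist'],pickle.load(open('w1.pkl','rb')),c): trays(w); print()
P=cloud(c); T=tool(); L=(P-T[:3,3])@T[:3,:3]
m=(np.hypot(L[...,0],L[...,2])<.03)&(L[...,1]>-.09)&(L[...,1]<.05)
print(np.histogram(L[m][:,1],np.arange(-.09,.05,.005))[0])
q=L[m&(abs(L[...,1]+.064)<.003)]; print(cv2.minEnclosingCircle((q[:,[0,2]]*1000).astype(np.float32)))
save(c,'w2.png')
E
```

```text
[[1.0, -0.0014, 0.0008, 0.6562], [-0.0008, -0.0006, 1.0, 0.0591], [-0.0014, -1.0, -0.0006, 0.1696]] [-0.53562134 -0.06290497 -1.50229719]
tray [237, 0, 148, 158, 17998] c 657.0 100.3 size 148.6 160.1 ang -2.77
[[587.0, 184.0], [579.0, 24.0], [727.0, 17.0], [735.0, 177.0]]
tray [234, 193, 120, 133, 9778] c 634.8 -122.6 size 148.5 184.9 ang 4.17
[[554.0, -36.0], [567.0, -220.0], [716.0, -209.0], [702.0, -25.0]]

tray [403, 0, 120, 133, 10859] c 657.9 102.0 size 148.2 164.1 ang -2.81
[[588.0, 188.0], [580.0, 24.0], [728.0, 16.0], [736.0, 180.0]]
tray [384, 161, 99, 115, 7089] c 635.4 -122.7 size 148.4 184.8 ang 4.11
[[555.0, -36.0], [568.0, -220.0], [716.0, -210.0], [703.0, -25.0]]
tray [274, 307, 89, 62, 2574] c 454.6 -357.3 size 125.9 148.7 ang -78.94
[[515.0, -281.0], [370.0, -310.0], [394.0, -433.0], [540.0, -405.0]]

tray [252, 24, 157, 191, 19654] c 657.6 112.5 size 148.7 184.5 ang -2.84
[[588.0, 208.0], [579.0, 24.0], [727.0, 17.0], [736.0, 201.0]]
tray [267, 317, 101, 51, 2842] c 649.2 -164.7 size 75.8 135.2 ang 84.59
[[578.0, -196.0], [713.0, -209.0], [720.0, -133.0], [586.0, -121.0]]

[ 433  318  229  292 1550 6239 1162  673  609  529  517  302   40    0
    0    0    0    0    0    0    0    0    0    0    0    0    0    0]
((0.36805540323257446, 6.022089004516602), 28.701128005981445)
```

View pics/w2.png

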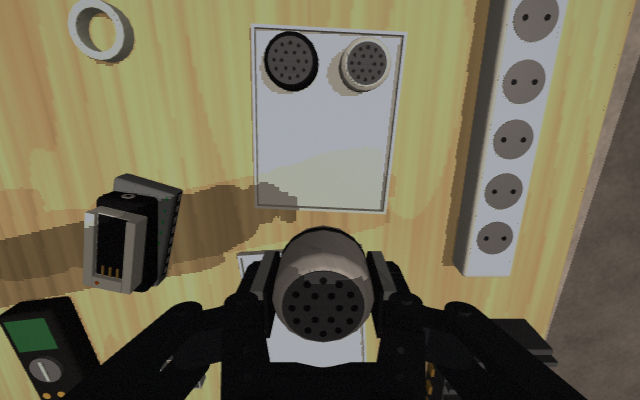

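Call:
play_rows(
  increments=[
    [[0,0.015,0.013],[0,0,0]],
    [[0,0.03,0.0125],[0,0,0]],
    [[0,0.035,0],[0,0,0]],
    [[0,0.035,0],[0,0,0]],
    [[0,0.03,0],[0,0,0]],
    [[0,0.02,0],[0,0,0]],
    [[0,0.01,0],[0,0,0]],
    [[0,0.006,0],[0,0,0]],
    [[0,0.003,0],[0,0,0]],
    [[0,0.003,0],[0,0,0]],
    [[0,0.001,0],[0,0,0]],
    [[0,0.001,0],[0,0,0]],
    [[0,0,0],[0,0,0]],
    [[0,0,0],[0,0,0]],
  ],
)

```text
t: 7.3
eef_pos: [0.658, 0.0856, -0.0187]
tool_rot: [0.707, -0.707, -0.0, -0.0]
contact_force: [-0.4, -0.1, -0.9]
gripper_width: 0.506
```

Call:
play_rows(
  increments=[
    [[-0.001,0.001,-0.001],[0,0,0]],
    [[0,0.001,0],[0,0,0]],
    [[0,0.001,0],[0,0,0]],
    [[0,0,0],[0,0,0]],
  ],
)

```text
t: 7.63
eef_pos: [0.6565, 0.0844, -0.0225]
tool_rot: [-0.707, 0.707, -0.0, 0.0]
contact_force: [-0.7, -0.8, -1.1]
gripper_width: 0.507
```

Call:
play_rows(
  increments=[
    [[0,0.001,0],[0,0,0]],
    [[0,0,0],[0,0,0]],
    [[0,0,0],[0,0,0]],
  ],
)

```text
t: 7.88
eef_pos: [0.6565, 0.0845, -0.0226]
tool_rot: [-0.707, 0.707, -0.0, 0.0]
contact_force: [-2.4, -1.3, 6.1]
gripper_width: 0.508
```

Call:
play_rows(
  increments=[
    [[0,0.001,0],[0,0,0]],
    [[0,0,0],[0,0,0]],
    [[0,0,0],[0,0,0]],
  ],
)

```text
t: 8.13
eef_pos: [0.6565, 0.0844, -0.0227]
tool_rot: [-0.707, 0.707, -0.0, 0.0]
contact_force: [-4.9, -1.4, 13.5]
gripper_width: 0.505
```

Call:
play_rows(
  increments=[
    [[0,-0.001,0],[0,0,0]],
    [[0,0,0],[0,0,0]],
    [[0,0,0],[0,0,0]],
    [[0,0,0],[0,0,0]],
    [[0,-0.01,0],[0,0,0]],
    [[0,-0.03,0],[0,0,0]],
    [[0,-0.035,0],[0,0,0]],
    [[0,-0.035,0],[0,0,0]],
    [[-0.02,-0.03,-0.01],[0,0,0]],
    [[-0.033,-0.013,-0.016],[0,0,0]],
    [[-0.033,0,-0.016],[0,0,0]],
    [[-0.033,0,-0.016],[0,0,0]],
    [[-0.033,0,-0.016],[0,0,0]],
    [[-0.03,0,-0.015],[0,0,0]],
    [[-0.024,0,-0.011],[0,0,0]],
    [[0,0,0],[0,5,0]],
    [[0,0,0],[0,5,0]],
    [[0,0,0],[0,5,0]],
    [[0,0,0],[0,0,0]],
    [[0,0,0],[0,0,0]],
  ],
  gripper=0.06,
)

```text
t: 9.8
eef_pos: [0.4507, -0.0154, 0.1301]
tool_rot: [0.701, -0.701, 0.091, -0.092]
contact_force: [0.6, 0.5, -0.5]
gripper_width: 0.699
```

```bash
cat >> h.py <<'E'
def look(name,h,c0=(.451,0),r=.085,tol=.0035):
    T=tool(); c=cam('wrist'); P=cloud(c); L=(P-T[:3,3])@T[:3,:3]
    for hh in h:
        m=(abs(P[...,2]-hh)<tol)&(np.hypot(P[...,0]-c0[0],P[...,1]-c0[1])<r)&(abs(c['range_z'])>.12)
        mm=cv2.morphologyEx(m.astype(np.uint8),cv2.MORPH_OPEN,np.ones((3,3)))>0
        w=(P[mm][:,:2]*1000).astype(np.float32); l=(L[mm][:,[0,2]]*1000).astype(np.float32)
        print(hh,len(w),'world',cv2.minAreaRect(w),'tool xz',cv2.minAreaRect(l)) if len(w)>9 else print(hh,'none')
    for s in (-1,1):
        q=L[(s*L[...,0]>.004)&(abs(L[...,0])<.05)&(abs(L[...,2])<.014)&(c['range_z']<.17)&(L[...,1]<-.02)&(L[...,1]>-.075)]
        q=q[np.argsort(-q[:,1])]; print('tip',s,q[20:120].mean(0).round(4) if len(q)>120 else len(q))
    print('tool',T[:3,3].round(4),'yaw',np.degrees(np.arctan2(T[1,0],T[0,0])).round(2),'t',get_obs()['t'])
    save(c,name); return c,P,L
E
python3 - <<'E'
from h import *
c,P,L=look('c1.png',[.024,.054,.076])
E
```

```text
0.024 1611 world ((448.0081481933594, -1.8658828735351562), (119.36131286621094, 63.758033752441406), 71.70087432861328) tool xz ((-6.126548767089844, 12.392868041992188), (119.36134338378906, 63.757511138916016), 86.54924011230469)
0.054 941 world ((448.9200744628906, -3.016712188720703), (101.60784912109375, 48.23454666137695), 80.5611572265625) tool xz ((-4.930000305175781, 11.520977020263672), (48.234596252441406, 101.60762023925781), 5.41019344329834)
0.076 2967 world ((450.9202575683594, 0.4408454895019531), (78.22956848144531, 46.180843353271484), 75.17110443115234) tool xz ((-3.8672752380371094, 15.38162612915039), (46.18137741088867, 78.22966003417969), 0.019753472879529)
tip -1 [-0.0322 -0.039   0.0029]
tip 1 [ 0.0298 -0.039   0.0024]
tool [ 0.4507 -0.0154  0.1301] yaw -14.85 t 9.85
```

View pics/c1.png

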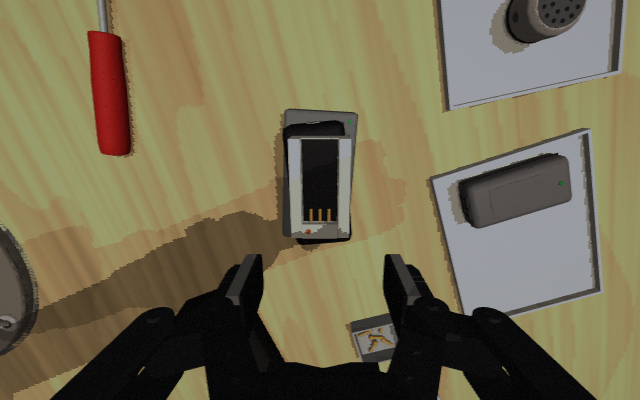

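Call:
play_rows(
  increments=[
    [[-0.0027,0.02,0.0154],[0,0,0]],
    [[0,0.03,0],[0,0,0]],
    [[0,0.028,0],[0,0,0]],
    [[0,0.015,0],[0,0,0]],
    [[0,0.007,0],[0,0,0]],
    [[0,0.004,0],[0,0,0]],
    [[0,0.0035,0],[0,0,0]],
    [[0,0,0],[0,0,0]],
    [[0,0,0],[0,0,0]],
  ],
)

```text
t: 10.6
eef_pos: [0.4526, 0.0001, 0.0228]
tool_rot: [0.701, -0.701, 0.092, -0.093]
contact_force: [-0.3, -0.4, 0.5]
gripper_width: 0.702
```

Call:
play_rows(
  increments=[
    [[0,0,0],[0,0,0]],
    [[0,0,0],[0,0,0]],
    [[0,0,0],[0,0,0]],
    [[0,0,0],[0,0,0]],
    [[0,0,0],[0,0,0]],
  ],
  gripper=0.035,
  grip_force=25,
)

```text
t: 11.02
eef_pos: [0.4527, 0.0001, 0.023]
tool_rot: [0.701, -0.701, 0.092, -0.093]
contact_force: [-1.3, 0.4, 7.4]
gripper_width: 0.535
```

Call:
play_rows(
  increments=[
    [[0,-0.005,0],[0,0,0]],
    [[0,-0.015,0],[0,0,0]],
    [[0,-0.03,0],[0,0,0]],
    [[0,-0.037,0],[0,0,0]],
    [[-0.005,-0.03,0.02],[0,0,0]],
    [[-0.008,-0.01,0.035],[0,0,0]],
    [[-0.009,0,0.039],[0,0,0]],
    [[-0.009,0,0.039],[0,0,0]],
    [[-0.009,0,0.039],[0,0,0]],
    [[-0.009,0,0.039],[0,0,0]],
    [[-0.009,0,0.039],[0,0,0]],
    [[-0.009,0,0.038],[0,0,0]],
    [[-0.007,0,0.03],[0,0,0]],
    [[-0.004,0,0.015],[0,0,0]],
  ],
)

```text
t: 12.18
eef_pos: [0.4615, 0.347, 0.1495]
tool_rot: [0.702, -0.7, 0.091, -0.091]
contact_force: [-0.4, 0.0, -1.0]
gripper_width: 0.534
```

Call:
play_rows(
  increments=[
    [[0,0,0],[0,6,0]],
    [[0,0,0],[0,7,0]],
    [[0,0,0],[0,7,0]],
    [[0,0,0],[0,7,0]],
    [[0,0,0],[0,7,0]],
    [[0,0,0],[0,7,0]],
    [[0,0,0],[0,7,0]],
    [[0,0,0],[0,7,0]],
    [[0,0,0],[0,7,0]],
    [[0,0,0],[0,7,0]],
    [[0,0,0],[0,6,0]],
    [[0,0,0],[0,0,0]],
    [[0,0,0],[0,0,0]],
  ],
)

```text
t: 13.27
eef_pos: [0.4627, 0.3412, 0.1492]
tool_rot: [-0.501, 0.501, -0.499, 0.499]
contact_force: [-0.0, -0.4, -0.5]
gripper_width: 0.528
```

```bash
python3 - <<'E'
from h import *
o=get_obs(); print(o['q'].round(2),o['gripper_width'])
z=o['eef_pos'][2]
c,P,L=look('c2.png',[z+.053],c0=o['eef_pos'][:2],r=.06)
trays(c)
E
```

```text
[-0.85  0.37  0.13  1.86 -0.06  0.92 -2.26] 0.5281637881668315
0.20223392980553417 8413 world ((461.528076171875, 341.2472229003906), (80.026611328125, 72.71066284179688), 0.05899844691157341) tool xz ((0.00150299072265625, -1.1665802001953125), (80.02653503417969, 72.71073150634766), 89.91053771972656)
tip -1 [-0.0304 -0.0422  0.0079]
tip 1 [ 0.0306 -0.0421  0.0077]
tool [0.4627 0.3412 0.1492] yaw -89.85 t 13.3167
tray [471, 0, 169, 60, 7072] c 605.4 129.3 size 45.9 155.5 ang -2.83
[[586.0, 208.0], [579.0, 53.0], [625.0, 51.0], [632.0, 206.0]]
tray [196, 108, 193, 141, 12406] c 461.7 370.1 size 147.3 184.8 ang 0.52
[[387.0, 462.0], [389.0, 277.0], [536.0, 278.0], [535.0, 463.0]]
```

View pics/c2.png

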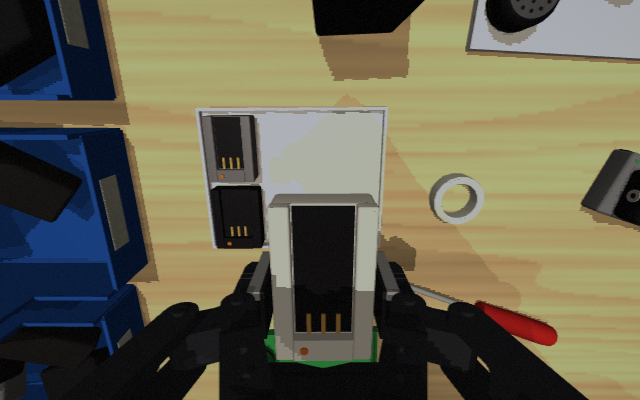

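Call:
play_rows(
  increments=[
    [[-0.001,0.015,0.0005],[0,-0.4,0]],
    [[0,0.03,0],[0,0,0]],
    [[0,0.035,0],[0,0,0]],
    [[0,0.035,0],[0,0,0]],
    [[0,0.025,0],[0,0,0]],
    [[0,0.015,0],[0,0,0]],
    [[0,0.008,0],[0,0,0]],
    [[0,0.005,0],[0,0,0]],
    [[0,0.003,0],[0,0,0]],
    [[0,0.002,0],[0,0,0]],
    [[0,0.001,0],[0,0,0]],
    [[0,0.001,0],[0,0,0]],
    [[0,0,0],[0,0,0]],
    [[0,0,0],[0,0,0]],
  ],
)

```text
t: 14.48
eef_pos: [0.4635, 0.3432, -0.0254]
tool_rot: [0.502, -0.501, 0.498, -0.498]
contact_force: [-0.5, 0.4, -1.3]
gripper_width: 0.536
```

Call:
play_rows(
  increments=[
    [[0,0.001,0],[0,0,0]],
    [[0,0.001,0],[0,0,0]],
    [[0,0,0],[0,0,0]],
    [[0,0,0],[0,0,0]],
  ],
)

```text
t: 14.82
eef_pos: [0.4633, 0.343, -0.0279]
tool_rot: [0.502, -0.502, 0.498, -0.498]
contact_force: [0.5, 1.0, -1.1]
gripper_width: 0.531
```

Call:
play_rows(
  increments=[
    [[0,0.001,0],[0,0,0]],
    [[0,0,0],[0,0,0]],
    [[0,0,0],[0,0,0]],
  ],
)

```text
t: 15.07
eef_pos: [0.4633, 0.343, -0.0279]
tool_rot: [0.502, -0.502, 0.498, -0.498]
contact_force: [-2.5, -1.7, 10.2]
gripper_width: 0.533
```

Call:
play_rows(
  increments=[
    [[0,0.0005,0],[0,0,0]],
    [[0,0,0],[0,0,0]],
    [[0,0,0],[0,0,0]],
  ],
)

```text
t: 15.32
eef_pos: [0.4633, 0.343, -0.028]
tool_rot: [0.502, -0.502, 0.498, -0.498]
contact_force: [-5.1, -2.6, 15.6]
gripper_width: 0.532
```

Call:
play_rows(
  increments=[
    [[0,-0.0015,0],[0,0,0]],
    [[0,0,0],[0,0,0]],
    [[0,0,0],[0,0,0]],
    [[0,0,0],[0,0,0]],
    [[0,-0.01,0],[0,0,0]],
    [[0,-0.03,0],[0,0,0]],
    [[0,-0.035,0],[0,0,0]],
    [[0,-0.035,0],[0,0,0]],
    [[0,-0.03,0],[0,0,0]],
    [[0,-0.02,0],[0,0,0]],
    [[0,0,0],[0,0,0]],
    [[0,0,0],[0,0,0]],
  ],
  gripper=0.062,
)

```text
t: 16.32
eef_pos: [0.4639, 0.3435, 0.1338]
tool_rot: [0.503, -0.501, 0.498, -0.498]
contact_force: [-0.3, 0.4, -0.2]
gripper_width: 0.727
```

```bash
python3 - <<'E'
from h import *
c,P,L=look('c3.png',[.025],c0=(.462,.342),r=.06)
trays(c)
E
```

```text
0.025 1923 world ((462.51177978515625, 343.2044982910156), (78.13995361328125, 46.017120361328125), 0.5537790060043335) tool xz ((0.5310897827148438, -1.6404533386230469), (46.01509094238281, 78.14358520507812), 0.15720753371715546)
tip -1 [-0.0317 -0.0398  0.0016]
tip 1 [ 0.032  -0.0398  0.0022]
tool [0.4639 0.3435 0.1338] yaw -89.6 t 16.3667
tray [482, 0, 158, 59, 6298] c 604.6 138.4 size 43.3 137.3 ang -2.69
[[586.0, 208.0], [580.0, 71.0], [623.0, 69.0], [629.0, 206.0]]
tray [193, 110, 203, 142, 13982] c 464.1 370.2 size 142.1 184.5 ang 0.39
[[392.0, 462.0], [394.0, 277.0], [536.0, 278.0], [535.0, 463.0]]
```

Call:
play_rows(
  increments=[
    [[0,0,0],[0,-6,0]],
    [[0,0,0],[0,-7,0]],
    [[0,0,0],[0,-7,0]],
    [[0,0,0],[0,-7,0]],
    [[0,0,0],[0,-7,0]],
    [[0,0,0],[0,-7,0]],
    [[0,0,0],[0,-7,0]],
    [[0,0,0],[0,-7,0]],
    [[0,0,0],[0,-7,0]],
    [[0,0,0],[0,-7,0]],
    [[0,0,0],[0,-7,0]],
    [[0,0,0],[0,-4,0]],
    [[0,0,0],[0,0,0]],
    [[0,0,0],[0,0,0]],
  ],
)

```text
t: 17.53
eef_pos: [0.4625, 0.3422, 0.1307]
tool_rot: [-0.704, 0.705, -0.061, 0.059]
contact_force: [0.5, 0.1, -0.5]
gripper_width: 0.73
```

Call:
play_rows(
  increments=[
    [[0.002,0,-0.017],[0,0,0]],
    [[0.005,0,-0.035],[0,0,0]],
    [[0.0057,0,-0.041],[0,0,0]],
    [[0.0057,0,-0.041],[0,0,0]],
    [[0.0057,0,-0.041],[0,0,0]],
    [[0.0057,0,-0.041],[0,0,0]],
    [[0.0057,0,-0.041],[0,0,0]],
    [[0.0057,0,-0.041],[0,0,0]],
    [[0.0055,-0.0,-0.035],[0,0,0]],
    [[0.003,0.0,-0.018],[0,0,0]],
    [[0,0,-0.006],[0,0,0]],
    [[0,0,0],[0,0,0]],
    [[0,0,0],[0,0,0]],
  ],
)

```text
t: 18.62
eef_pos: [0.4526, -0.0163, 0.1319]
tool_rot: [0.705, -0.704, 0.06, -0.059]
contact_force: [0.1, 0.9, 0.4]
gripper_width: 0.725
```

```bash
python3 - <<'E'
from h import *
c,P,L=look('b1.png',[.024,.054])
m=(abs(P[...,2]-.04)<.02)&(np.hypot(P[...,0]-.449,P[...,1])<.09)&(c['range_z']>.12)&(P[...,2]>.03)
print(cv2.minAreaRect((L[m][:,[0,2]]*1000).astype(np.float32)))
E
```

```text
0.024 1963 world ((447.93157958984375, -1.8978958129882812), (119.31881713867188, 64.03596496582031), 71.89764404296875) tool xz ((-6.92607307434082, 13.427139282226562), (119.31807708740234, 64.03620147705078), 81.52635192871094)
0.054 6706 world ((448.7665710449219, -3.0383834838867188), (101.65131378173828, 48.137996673583984), 80.25788879394531) tool xz ((-5.928703308105469, 12.454299926757812), (101.65120697021484, 48.13821029663086), 89.88630676269531)
tip -1 [-0.0329 -0.0398  0.0026]
tip 1 [ 0.0307 -0.0397  0.0022]
tool [ 0.4526 -0.0163  0.1319] yaw -9.63 t 18.6667
((-6.016292572021484, 13.248619079589844), (103.28533172607422, 50.108726501464844), 89.96479034423828)
```

Call:
play_rows(
  increments=[
    [[-0.0049,0.025,0.0129],[0,0,0]],
    [[0,0.035,0],[0,0,0]],
    [[0,0.035,0],[0,0,0]],
    [[0,0.022,0],[0,0,0]],
    [[0,0.012,0],[0,0,0]],
    [[0,0.006,0],[0,0,0]],
    [[0,0.004,0],[0,0,0]],
    [[0,0,0],[0,0,0]],
    [[0,0,0],[0,0,0]],
  ],
)

```text
t: 19.42
eef_pos: [0.4507, -0.0032, -0.0063]
tool_rot: [0.705, -0.704, 0.059, -0.059]
contact_force: [-0.1, -0.4, 0.4]
gripper_width: 0.726
```

Call:
play_rows(
  increments=[
    [[0,0,0],[0,0,0]],
    [[0,0,0],[0,0,0]],
    [[0,0,0],[0,0,0]],
    [[0,0,0],[0,0,0]],
    [[0,0,0],[0,0,0]],
  ],
  gripper=0.04,
  grip_force=40,
)

```text
t: 19.83
eef_pos: [0.4509, -0.0035, -0.0059]
tool_rot: [0.705, -0.704, 0.059, -0.06]
contact_force: [0.1, 1.3, 7.3]
gripper_width: 0.576
```

Call:
play_rows(
  increments=[
    [[0,-0.005,0],[0,0,0]],
    [[0,-0.015,0],[0,0,0]],
    [[0,-0.03,0],[0,0,0]],
    [[0,-0.035,0],[0,0,0]],
    [[0.015,-0.025,-0.008],[0,0,0]],
    [[0.028,-0.01,-0.016],[0,0,0]],
    [[0.034,0,-0.018],[0,0,0]],
    [[0.034,0,-0.018],[0,0,0]],
    [[0.034,0,-0.018],[0,0,0]],
    [[0.034,0,-0.018],[0,0,0]],
    [[0.02,0,-0.012],[0,0,0]],
    [[0.009,0,-0.006],[0,0,0]],
  ],
)

```text
t: 20.83
eef_pos: [0.6378, -0.1544, 0.1131]
tool_rot: [-0.704, 0.705, -0.06, 0.061]
contact_force: [0.2, -1.0, -2.5]
gripper_width: 0.58
```

Call:
play_rows(
  increments=[
    [[0,0,0],[0,6,0]],
    [[0,0,0],[0,7,0]],
    [[0,0,0],[0,7,0]],
    [[0,0,0],[0,7,0]],
    [[0,0,0],[0,7,0]],
    [[0,0,0],[0,7,0]],
    [[0,0,0],[0,7,0]],
    [[0,0,0],[0,7,0]],
    [[0,0,0],[0,7,0]],
    [[0,0,0],[0,7,0]],
    [[0,0,0],[0,7.2,0]],
    [[0,0,0],[0,0,0]],
    [[0,0,0],[0,0,0]],
  ],
)

```text
t: 21.92
eef_pos: [0.6353, -0.1501, 0.113]
tool_rot: [-0.519, 0.519, -0.48, 0.48]
contact_force: [0.3, 0.5, -2.6]
gripper_width: 0.576
```

```bash
python3 - <<'E'
from h import *
o=get_obs(); print(o['q'].round(2),o['gripper_width'])
z=o['eef_pos'][2]
c,P,L=look('b2.png',[z+.060,z+.055],c0=o['eef_pos'][:2],r=.07)
trays(c)
K=c['intrinsics'];he=np.linalg.inv(np.array(c['hand_eye']))
E
```

```text
[-0.11  0.55  0.35  1.71 -0.23  0.92 -1.17] 0.5760282169786142
0.17295203570446144 16748 world ((636.8521728515625, -150.07493591308594), (77.61859130859375, 76.7441635131836), 4.513929843902588) tool xz ((0.08808135986328125, 1.4812049865722656), (76.74470520019531, 77.61862182617188), 0.03313601389527321)
0.16795203570446143 1205 world ((651.8594970703125, -150.8176727294922), (75.16170501708984, 74.19725799560547), 83.4448471069336) tool xz ((2.0030517578125, 16.3889102935791), (74.19738006591797, 75.16181182861328), 78.96449279785156)
tip -1 [-0.0326 -0.0426  0.0078]
tip 1 [ 0.0326 -0.0426  0.0077]
tool [ 0.6353 -0.1501  0.113 ] yaw -85.52 t 21.9667
tray [0, 53, 138, 183, 17402] c 654.3 84.1 size 126.9 148.6 ang 87.11
[[577.0, 24.0], [725.0, 17.0], [732.0, 144.0], [583.0, 151.0]]
tray [181, 107, 218, 157, 13592] c 633.0 -121.7 size 148.2 184.8 ang 4.23
[[552.0, -35.0], [566.0, -219.0], [714.0, -208.0], [700.0, -24.0]]
tray [487, 297, 131, 103, 6385] c 465.4 -409.6 size 133.0 141.3 ang -79.08
[[522.0, -331.0], [383.0, -358.0], [409.0, -488.0], [547.0, -461.0]]
```

View pics/b2.png

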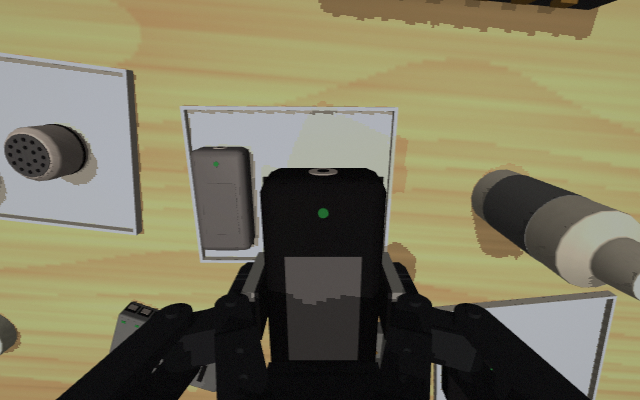

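Call:
play_rows(
  increments=[
    [[0,0.015,0.0003],[0,0.3,0]],
    [[0,0.03,0],[0,0,0]],
    [[0,0.035,0],[0,0,0]],
    [[0,0.025,0],[0,0,0]],
    [[0,0.015,0],[0,0,0]],
    [[0,0.008,0],[0,0,0]],
    [[0,0.005,0],[0,0,0]],
    [[0,0.003,0],[0,0,0]],
    [[0,0.001,0],[0,0,0]],
    [[0,0.001,0],[0,0,0]],
    [[0,0,0],[0,0,0]],
    [[0,0,0],[0,0,0]],
  ],
)

```text
t: 22.97
eef_pos: [0.637, -0.151, -0.024]
tool_rot: [0.517, -0.517, 0.482, -0.483]
contact_force: [0.3, -0.7, -2.5]
gripper_width: 0.576
```

Call:
play_rows(
  increments=[
    [[0,0.001,0],[0,0,0]],
    [[0,0.001,0],[0,0,0]],
    [[0,0,0],[0,0,0]],
    [[0,0,0],[0,0,0]],
  ],
)

```text
t: 23.3
eef_pos: [0.6367, -0.1509, -0.0267]
tool_rot: [0.517, -0.517, 0.482, -0.483]
contact_force: [0.7, 0.3, -1.0]
gripper_width: 0.579
```

Call:
play_rows(
  increments=[
    [[0,0.001,-0.0005],[0,0,0]],
    [[0,0,0],[0,0,0]],
    [[0,0,0],[0,0,0]],
  ],
)

```text
t: 23.55
eef_pos: [0.6367, -0.1509, -0.0268]
tool_rot: [0.517, -0.517, 0.482, -0.483]
contact_force: [-1.1, 1.4, 5.4]
gripper_width: 0.58
```

Call:
play_rows(
  increments=[
    [[0,0.0005,0],[0,0,0]],
    [[0,0,0],[0,0,0]],
    [[0,0,0],[0,0,0]],
  ],
)

```text
t: 23.8
eef_pos: [0.6367, -0.1509, -0.0268]
tool_rot: [0.517, -0.516, 0.482, -0.483]
contact_force: [-2.8, 2.6, 10.8]
gripper_width: 0.578
```

Call:
play_rows(
  increments=[
    [[0,-0.0015,0],[0,0,0]],
    [[0,0,0],[0,0,0]],
    [[0,0,0],[0,0,0]],
    [[0,0,0],[0,0,0]],
    [[0,-0.01,0],[0,0,0]],
    [[0,-0.03,0],[0,0,0]],
    [[0,-0.035,0],[0,0,0]],
    [[0,-0.035,0],[0,0,0]],
    [[0,-0.03,0],[0,0,0]],
    [[0,-0.02,0],[0,0,0]],
    [[0,0,0],[0,0,0]],
    [[0,0,0],[0,0,0]],
  ],
  gripper=0.062,
)

```text
t: 24.8
eef_pos: [0.6368, -0.1511, 0.135]
tool_rot: [0.518, -0.516, 0.482, -0.483]
contact_force: [-0.8, -0.0, -1.3]
gripper_width: 0.728
```

```bash
python3 - <<'E'
from h import *
c,P,L=look('b3.png',[.033],c0=(.637,-.151),r=.065)
trays(c)
E
```

```text
0.033 5459 world ((636.0718994140625, -150.63328552246094), (101.89408111572266, 48.16972732543945), 4.132140636444092) tool xz ((-0.6041431427001953, -1.0390281677246094), (48.16954040527344, 101.8959732055664), 0.2000569850206375)
tip -1 [-0.0319 -0.0398  0.0018]
tip 1 [ 0.0317 -0.0397  0.0014]
tool [ 0.6368 -0.1511  0.135 ] yaw -86.07 t 24.85
tray [0, 60, 149, 171, 17554] c 654.7 95.4 size 148.7 149.0 ang -2.84
[[584.0, 173.0], [577.0, 25.0], [725.0, 17.0], [733.0, 166.0]]
tray [190, 109, 201, 142, 14368] c 635.9 -121.5 size 142.0 184.8 ang 4.29
[[558.0, -35.0], [572.0, -219.0], [714.0, -208.0], [700.0, -24.0]]
tray [445, 284, 155, 99, 5630] c 462.5 -392.0 size 139.9 168.4 ang 10.93
[[378.0, -323.0], [410.0, -488.0], [547.0, -461.0], [515.0, -296.0]]
```

Call:
play_rows(
  increments=[
    [[0,0,0],[0,-5.7,0]],
    [[0,0,0],[0,-7,0]],
    [[0,0,0],[0,-7,0]],
    [[0,0,0],[0,-7,0]],
    [[0,0,0],[0,-7,0]],
    [[0,0,0],[0,-7,0]],
    [[0,0,0],[0,-7,0]],
    [[0,0,0],[0,-7,0]],
    [[0,0,0],[0,-7,0]],
    [[0,0,0],[0,-6,0]],
    [[0,0,0],[0,0,0]],
    [[0,0,0],[0,0,0]],
  ],
  gripper=0.08,
)

```text
t: 25.85
eef_pos: [0.6349, -0.1508, 0.1316]
tool_rot: [0.698, -0.698, 0.115, -0.113]
contact_force: [0.3, -0.9, 0.2]
gripper_width: 0.936
```

Call:
play_rows(
  increments=[
    [[-0.02,0,0.006],[0,0,0]],
    [[-0.035,0,0.011],[0,0,0]],
    [[-0.038,0,0.012],[0,0,0]],
    [[-0.038,0,0.012],[0,0,0]],
    [[-0.038,0,0.012],[0,0,0]],
    [[-0.028,0,0.01],[0,0,0]],
    [[-0.015,0,0.004],[0,0,0]],
    [[-0.004,0,0.001],[0,0,0]],
    [[0,0,0],[0,0,0]],
    [[0,0,0],[0,0,0]],
  ],
)

```text
t: 26.68
eef_pos: [0.4531, -0.0187, 0.1332]
tool_rot: [-0.698, 0.698, -0.113, 0.114]
contact_force: [-0.4, -0.8, 0.1]
gripper_width: 0.934
```

```bash
python3 - <<'E'
from h import *
c,P,L=look('s1.png',[.024,0.036])
E
```

```text
0.024 8714 world ((447.9505310058594, -1.8155670166015625), (119.05066680908203, 64.14501190185547), 71.78680419921875) tool xz ((-10.348119735717773, 14.388984680175781), (64.14492797851562, 119.05067443847656), 0.24657639861106873)
0.036 none
tip -1 [-0.0416 -0.0441  0.0011]
tip 1 [ 0.0395 -0.044   0.002 ]
tool [ 0.4531 -0.0187  0.1332] yaw -18.46 t 26.7333
```

Call:
play_rows(
  increments=[
    [[-0.0093,0.025,0.0144],[0,-0.25,0]],
    [[0,0.035,0],[0,0,0]],
    [[0,0.038,0],[0,0,0]],
    [[0,0.03,0],[0,0,0]],
    [[0,0.018,0],[0,0,0]],
    [[0,0.01,0],[0,0,0]],
    [[0,0.006,0],[0,0,0]],
    [[0,0.004,0],[0,0,0]],
    [[0,0,0],[0,0,0]],
    [[0,0,0],[0,0,0]],
  ],
)

```text
t: 27.57
eef_pos: [0.449, -0.0018, -0.0322]
tool_rot: [0.698, -0.698, 0.111, -0.112]
contact_force: [0.4, 1.0, 0.5]
gripper_width: 0.937
```

Call:
play_rows(
  increments=[
    [[0,0,0],[0,0,0]],
    [[0,0,0],[0,0,0]],
    [[0,0,0],[0,0,0]],
    [[0,0,0],[0,0,0]],
    [[0,0,0],[0,0,0]],
  ],
  gripper=0.055,
  grip_force=50,
)

```text
t: 27.98
eef_pos: [0.4491, -0.0017, -0.0316]
tool_rot: [0.698, -0.698, 0.111, -0.112]
contact_force: [-0.7, -0.4, 7.5]
gripper_width: 0.738
```

Call:
play_rows(
  increments=[
    [[0,-0.005,0],[0,0,0]],
    [[0,-0.015,0],[0,0,0]],
    [[0,-0.03,0],[0,0,0]],
    [[0,-0.038,0],[0,0,0]],
    [[0.007,-0.032,-0.018],[0,0,0]],
    [[0.011,-0.02,-0.031],[0,0,0]],
    [[0.014,-0.007,-0.038],[0,0,0]],
    [[0.014,0,-0.038],[0,0,0]],
    [[0.014,0,-0.038],[0,0,0]],
    [[0.014,0,-0.038],[0,0,0]],
    [[0.014,0,-0.038],[0,0,0]],
    [[0.014,0,-0.038],[0,0,0]],
    [[0.014,0,-0.038],[0,0,0]],
    [[0.014,0,-0.038],[0,0,0]],
    [[0.007,0,-0.024],[0,0,0]],
    [[0.004,0,-0.01],[0,0,0]],
  ],
)

```text
t: 29.32
eef_pos: [0.4596, -0.4186, 0.1147]
tool_rot: [-0.697, 0.699, -0.113, 0.113]
contact_force: [-0.5, -0.1, -2.0]
gripper_width: 0.736
```

Call:
play_rows(
  increments=[
    [[0,0,0],[0,5.8,0]],
    [[0,0,0],[0,7,0]],
    [[0,0,0],[0,7,0]],
    [[0,0,0],[0,7,0]],
    [[0,0,0],[0,7,0]],
    [[0,0,0],[0,7,0]],
    [[0,0,0],[0,7,0]],
    [[0,0,0],[0,7,0]],
    [[0,0,0],[0,6,0]],
    [[0,0,0],[0,0,0]],
    [[0,0,0],[0,0,0]],
  ],
)

```text
t: 30.23
eef_pos: [0.4619, -0.4122, 0.1142]
tool_rot: [0.547, -0.547, 0.448, -0.448]
contact_force: [1.0, 0.8, -2.2]
gripper_width: 0.738
```

```bash
python3 - <<'E'
from h import *
o=get_obs(); print(o['q'].round(2),o['gripper_width'])
z=o['eef_pos'][2]
c,P,L=look('s2.png',[z+.0556],c0=o['eef_pos'][:2],r=.08)
trays(c)
E
```

```text
[ 0.31  0.51  0.43  1.8  -0.26  0.89 -0.52] 0.7375052320837284
0.1697685919729519 27004 world ((464.5832824707031, -411.4811706542969), (96.79429626464844, 90.41962432861328), 10.588005065917969) tool xz ((-0.2616767883300781, 2.7579803466796875), (96.79427337646484, 90.41942596435547), 89.25564575195312)
tip -1 [-0.0393 -0.0456  0.008 ]
tip 1 [ 0.0389 -0.0454  0.008 ]
tool [ 0.4619 -0.4122  0.1142] yaw -78.67 t 30.2833
tray [0, 0, 107, 19, 1233] c 564.8 -179.0 size 12.2 81.5 ang 11.3
[[551.0, -140.0], [567.0, -220.0], [579.0, -218.0], [563.0, -138.0]]
tray [182, 105, 217, 48, 8622] c 511.8 -373.6 size 38.3 184.7 ang 10.5
[[476.0, -286.0], [510.0, -468.0], [548.0, -461.0], [514.0, -279.0]]
tray [204, 234, 45, 28, 1073] c 386.8 -330.3 size 29.2 42.4 ang 11.35
[[368.0, -312.0], [377.0, -354.0], [405.0, -348.0], [397.0, -307.0]]
```

View pics/s2.png

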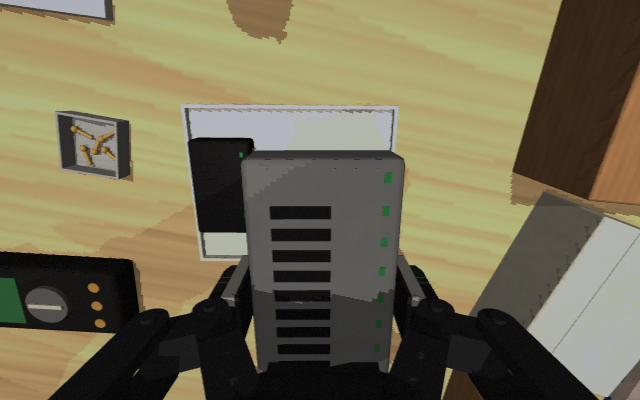

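```bash
python3 - <<'E'
from h import *
c=cam('wrist'); P=cloud(c); hsv=cv2.cvtColor(c['color'],cv2.COLOR_RGB2HSV)
m=((hsv[...,1]<45)&(hsv[...,2]>110)&(P[...,2]<.014)&(P[...,2]>-.006)).astype(np.uint8)
m=cv2.morphologyEx(m,cv2.MORPH_OPEN,np.ones((2,2))); m[:95]=0; m[270:]=0; m[:,:175]=0; m[:,410:]=0
v,u=np.nonzero(m); K=c['intrinsics']
r=np.c_[(u-K[0,2])/K[0,0],(v-K[1,2])/K[1,1],np.ones(len(u))]@c['M'][:3,:3].T; o=c['M'][:3,3]
w=(o+r*((.010-o[2])/r[:,2])[:,None])[:,:2]*1000
print(cv2.minAreaRect(w.astype(np.float32)))
# front end of switch in tool z
T=tool(); L=(P-T[:3,3])@T[:3,:3]; k=(abs(L[...,1]+.0556)<.003)&(abs(L[...,0])<.025)&(L[...,2]<.1)
print(np.percentile(L[k][:,2],[99,99.9]))
E
```

```text
((457.6534423828125, -384.14984130859375), (148.09312438964844, 184.71531677246094), 11.003432273864746)
[0.05817524 0.05873333]
```

Call:
play_rows(
  increments=[
    [[-0.0003,0.015,0.0012],[0,0.3,0]],
    [[0,0.03,0],[0,0,0]],
    [[0,0.035,0],[0,0,0]],
    [[0,0.028,0],[0,0,0]],
    [[0,0.015,0],[0,0,0]],
    [[0,0.008,0],[0,0,0]],
    [[0,0.005,0],[0,0,0]],
    [[0,0.002,0],[0,0,0]],
    [[0,0.001,0],[0,0,0]],
    [[0,0.001,0],[0,0,0]],
    [[0,0,0],[0,0,0]],
    [[0,0,0],[0,0,0]],
  ],
)

```text
t: 31.33
eef_pos: [0.4634, -0.4132, -0.0251]
tool_rot: [0.545, -0.545, 0.45, -0.451]
contact_force: [0.1, -0.7, -2.6]
gripper_width: 0.738
```

Call:
play_rows(
  increments=[
    [[0,0.001,0],[0,0,0]],
    [[0,0.001,0],[0,0,0]],
    [[0,0,0],[0,0,0]],
    [[0,0,0],[0,0,0]],
  ],
)

```text
t: 31.67
eef_pos: [0.4628, -0.4128, -0.0279]
tool_rot: [0.545, -0.545, 0.451, -0.451]
contact_force: [0.9, -0.0, -1.7]
gripper_width: 0.735
```

Call:
play_rows(
  increments=[
    [[0,0.001,0],[0,0,0]],
    [[0,0,0],[0,0,0]],
    [[0,0,0],[0,0,0]],
  ],
)

```text
t: 31.92
eef_pos: [0.4629, -0.413, -0.0285]
tool_rot: [0.545, -0.545, 0.451, -0.451]
contact_force: [-1.4, 1.5, 3.6]
gripper_width: 0.737
```

Call:
play_rows(
  increments=[
    [[0,0.0005,0],[0,0,0]],
    [[0,0,0],[0,0,0]],
    [[0,0,0],[0,0,0]],
  ],
)

```text
t: 32.17
eef_pos: [0.4629, -0.413, -0.0285]
tool_rot: [0.545, -0.545, 0.451, -0.451]
contact_force: [-1.9, 3.4, 8.8]
gripper_width: 0.734
```

Call:
play_rows(
  increments=[
    [[0,-0.0015,0],[0,0,0]],
    [[0,0,0],[0,0,0]],
    [[0,0,0],[0,0,0]],
    [[0,0,0],[0,0,0]],
    [[0,-0.01,0],[0,0,0]],
    [[0,-0.03,0],[0,0,0]],
    [[0,-0.035,0],[0,0,0]],
    [[0,-0.035,0],[0,0,0]],
    [[0,-0.035,0],[0,0,0]],
    [[0,-0.03,0],[0,0,0]],
    [[0,-0.02,0],[0,0,0]],
    [[0,0,0],[0,0,0]],
    [[0,0,0],[0,0,0]],
  ],
  gripper=0.076,
)

```text
t: 33.25
eef_pos: [0.4634, -0.4134, 0.1689]
tool_rot: [0.545, -0.545, 0.45, -0.452]
contact_force: [-0.1, 0.2, -0.6]
gripper_width: 0.89
```

```bash
python3 - <<'E'
from h import *
c,P,L=look('s3.png',[.027],c0=(.463,-.412),r=.07)
trays(c)
a=cam('side'); b=cam('scene')
o=np.vstack([a['color'][85:385,120:440],b['color'][120:400,170:490][:300]]); cv2.imwrite('pics/final.png',cv2.resize(np.hstack([a['color'][80:390,130:430],b['color'][110:390,180:480] if 0 else cv2.resize(b['color'][120:360,190:490],(300,310))]),(800,413))[...,::-1])
Q=cloud(a)
for nm,cc,h in (('sw',(.463,-.412),.027),('br',(.636,-.150),.033),('ch',(.462,.342),.025),('sp',(.656,.0845),.041)):
    t=Q[(np.hypot(Q[...,0]-cc[0],Q[...,1]-cc[1])<.065)&(abs(Q[...,2]-h)<.004)]
    if len(t): print(nm,len(t),np.median(t[:,2]).round(4),cv2.minAreaRect((t[:,:2]*1000).astype(np.float32)))
E
```

```text
0.027 7057 world ((458.1102294921875, -393.97021484375), (118.92279052734375, 101.91036224365234), 10.890819549560547) tool xz ((-20.342117309570312, -1.941253662109375), (101.90910339355469, 118.92559814453125), 0.10571790486574173)
tip -1 [-0.0386 -0.043   0.0008]
tip 1 [ 0.0381 -0.043   0.0003]
tool [ 0.4634 -0.4134  0.1689] yaw -79.22 t 33.3
tray [0, 0, 142, 37, 3745] c 569.5 -153.5 size 29.7 132.8 ang 10.79
[[543.0, -91.0], [567.0, -221.0], [597.0, -216.0], [572.0, -86.0]]
tray [203, 107, 181, 134, 10900] c 457.6 -384.2 size 147.7 185.1 ang 10.77
[[368.0, -307.0], [402.0, -489.0], [547.0, -461.0], [513.0, -280.0]]
sw 433 0.0258 ((462.4131774902344, -409.0904235839844), (118.82588958740234, 69.85591125488281), 12.117674827575684)
br 350 0.0316 ((635.929931640625, -146.80282592773438), (100.8239974975586, 50.18394088745117), 4.497123718261719)
ch 418 0.0237 ((462.701904296875, 345.5469970703125), (79.53638458251953, 47.893104553222656), 1.5464301109313965)
sp 135 0.0403 ((655.1672973632812, 89.55194091796875), (38.07714080810547, 40.217899322509766), 32.17361068725586)
```

View pics/final.png

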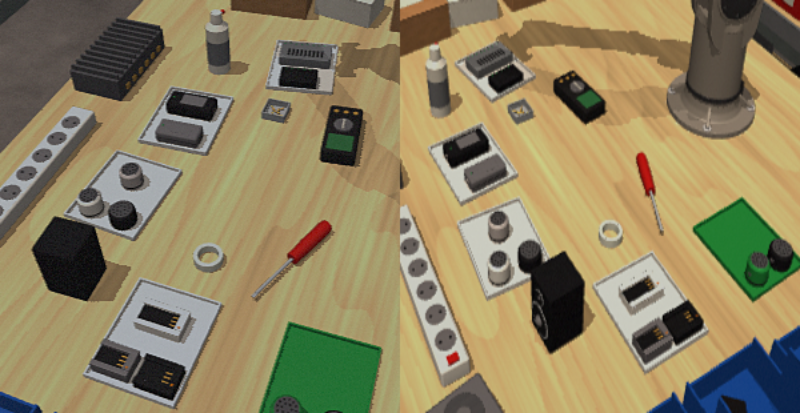

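```bash
python3 -c "
from h import *
print(hand_in())"
```

```text
the job is handed in; nothing more can be done
None
```

The stack is apart and all four devices are in their matching trays, right way up, set down under light contact of about 10–15 N. I handed in at about 33 s, with the gripper about 20 cm clear of everything. The job reports no verdict.

| Device | Last wrist-camera check against the middle of the empty space |
|---|---|
| Charger | within about 1.5 mm, aligned within about 0.1° |
| Brick | within about 1 mm, aligned within about 0.2° |
| Switch | angle within about 0.1°; position not measured cleanly (see below) |
| Speaker | not re-measured after release; the arm let go 0.3 mm from target |

**Loudspeaker and duster:** both still stand where they were in the final pictures. I judged this by eye and did not measure their positions.

What failed or disagreed:
- **First speaker grasp:** it closed above the speaker without moving anything. The cameras showed the fingertips about 33 mm behind the reported TCP. I measured that offset, allowed for it, and every later grasp held.
- **Side camera:** it reads about 3–4 mm farther in +y than the wrist camera for the charger and brick. It read about 5 mm for the speaker, so that one may be 1–2 mm off.
- **Switch position:** the wrist check merged it with its neighbour. The side camera puts it within about 1 mm after allowing for that bias, but gave an angle of 12.1° against the tray's 11.0°. The wrist camera gave 10.9°, which I took as the better reading.

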